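# Key the arbor disc and hold it home

## Robot

A 7-joint arm with a two-finger parallel gripper is mounted at the origin on a cart in front of the work surface, level with it; the furniture and walls round the work are solid. World frame = base frame: x ahead of the robot, y to its left, z up, the work surface at z = 0. Lengths are in mm, angles in degrees, forces in N, time in s.
With the tool pointing down it reaches from about 350 to 900 mm from the base axis. Payload 19.9 kg.
Tool frame: the origin (TCP) lies on the centre line of the jaws, within the pads' length; the fingertips stand 22 mm ahead of it and the grasp point (between the pads) lies 3 mm ahead of it; z points along the fingers, y is the line along which they close (so a half turn about z gives the same grasp; the last joint's range is limited). The gripper opens to 94 mm and grips with 3 to 60 N. Pads are 16 mm wide; open, the fingers measure 119 mm over their backs; the gripper's body (75 mm by 177 mm) begins 78 mm behind the grasp point.
Start: joints at [-74.399, 23.915, -0.59, 92.452, 0.269, 63.638, -3.037], TCP at [192.911, 594.463, 227.425] pointing down, gripper open.
Joint ranges: [-161.28, 161.28], [-22.2, 115.67], [-73.04, 71.86], [3.21, 147.25], [-68.34, 248.33], [10.77, 114.83], [-161.83, 161.83]. Speed limits (degrees/s): [108.29, 108.29, 136.94, 136.94, 172.46, 172.46, 172.46].

## Interface

Orientations are given as [roll, pitch, yaw] about the fixed x, y, z axes, in that order (R = Rz(yaw) Ry(pitch) Rx(roll)).
In Python, from bench import env gives the robot as it stands.
- The arm moves only by the tool step_arm, never from a script. Its argument "increments" is a list that holds one entry, the list of rows, each a list of 7 numbers: the turn, a rotation vector about the tool's x, y, z in degrees, then the shift along the tool's x, y, z in m, then the opening, from 0 (shut) to 1 (fully open). A call has 1 to 12 rows; each row shifts and turns the commanded pose from where the row before left it, along the tool's axes as they then stand; what a row does not reach is not made up. A row lasts 1/8 s, in which the tool goes at most 62.5 mm and 10.7 degrees, less where a joint would pass 70% of its speed; a pose out of reach is approached as far as the arm can. A call is refused whole if a number of a shift passes 0.0625 or a number of a turn 10.7, either way. A call with a gripper value outside its range is refused whole. The fingers move at their own pace and stop on an object; the grip force is fixed at half the most. Time passes only in rows, so rows that do not move let the fingers close. It gives the time, the measured TCP pose, the force, the opening and the grip force at its end, in the units of the state.
- env.get_obs(): the state, without advancing time (a new reading comes with each control period).
- env.capture(name): name is "scene" or "top" or "wrist"; returns (picture, depth): 400x640x3 uint8, red, green, blue; 400x640 float32, mm along the optical axis (not along the pixel's ray), 0 where there is no reading.
- env.get_calibration(name): a dict with "K" (3x3 intrinsics, pixels), "position" and "rotation" of the camera in the world; the wrist camera has in their place "tool_from_camera" (4x4, takes a point from camera to tool coordinates, whose origin is the TCP and whose axes are the flange's). Camera axes: x right, y up, looking along -z (the intrinsics and any distortion apply to the point x, -y, -z); pixel columns grow to the right and rows downward; lengths in mm; the calibration is good to about 2 mm. The wrist camera is an equidistant fisheye: a pixel r from the principal point sees the ray r / f radians off the axis. A picture is of the moment at which its call begins: read the wrist's pose just before it. get_calibration takes no time and is no camera call.
- env.job_done(): hands the job in; it is judged then, once.
Trained networks look in the newest picture that a camera, given by its name, has taken for a name from the list of things; names that differ only in an ending like _2 or _b are one class to them, and where a whole thing is asked for, a point or a joint stands for the part that bears it (a point fixed in the world has none). Each returns a list of dicts, best first, with "conf" (0 to 1); they miss things now and then, are a little off and sometimes report something else, mostly with a low value. They report only what shows in the picture. A call takes as long as a camera call.
- env.boxes_of(camera, query): "position" ([x, y, z] in mm, in world coordinates, good to about 4 mm: the middle of the surface that is visible of it).
- env.place_of(camera, query): "position" ([x, y, z] in mm, in world coordinates, good to about 4 mm: a listed point, or the origin of a listed thing).
The state is a dict: "clock": time; "qpos": joint angles; "dq": joint speeds; "joint_efforts": joint torques, N m; "tcp_pos": TCP position; "tool_rot": TCP orientation; "wrist_force": force on the tool from outside, world axes, zero at the start; "moment": the same for the moment, N m; "finger_gap": opening from 0.0 (shut) to 1.0 (fully open); "grasp_force": force on a finger pad.
Only numpy, scipy, OpenCV 4.12 (cv2) and the standard library are available. Lean on these libraries where they do the work, as an engineer would, in place of code of your own. Each camera call takes 0.05 s, during which the arm holds its last target. There are 200 camera calls.

## Task

With the fingertips, push the aluminium disc round by its brass lug until the notch in its rim stands over the red key, then press the disc's hub straight down until it is fully home on the key, and finish while still holding it pressed down against its spring so that its side screw can be tightened. Do not lift the disc on its shaft, and leave the other things on the bench where they lie.

Things in the scene. Friction and masses are not known exactly. Their poses are not given: they have to be found in the camera images.
- arbor_base: Blue round base, 200 mm across, 10 mm thick, fixed to the bench, z up; origin: centre of its underside, on the bench top. At its centre a steel shaft of 22 mm diameter, and round it a black collar 100 mm across on a spring, which carries the disc, does not turn, and slides straight down 10 mm until the hub meets the shaft's end. The red key lies along the base's own -x axis
- disc: Loose aluminium disc, 150 mm across, 12 mm thick, about 0.45 kg, level on the collar, the shaft in its hub's blind bore (0.8 mm play). Origin: centre of its underside, 36 mm above the bench at the start, 26 mm fully home. Its notch lies along its own -x axis. It turns either way without a stop: 2 to 6 N on the lug turns it, and it stays where it is left
- notch (a point): Middle of the notch, level with the disc's top face, 63.5 mm from the disc's centre. The notch is 16 mm wide and runs from the rim inward to 51 mm from the centre; it slips over the key when lined up within about 0.04 rad, that is when the disc's x axis points as the base's does
- key_top (a point): Point on top of the red key, 80 mm out from the base's centre, 33 mm above the bench. The key is a radial bar 10 mm wide with a rounded top, from 58 to 97 mm out, so that its outer end shows beyond the disc's rim; the raised disc clears it by 3 mm
- lug_top (a point): Centre of the top of the brass lug: an upright plate on the disc's top face, 30 mm long radially (35 to 65 mm from the disc's centre), 10 mm thick and 22 mm high; its flat sides face round the disc both ways. This point is 50 mm from the disc's centre, and 70 mm above the bench while the disc is up; the disc's top face is then at 48 mm
- hub_top (a point): Centre of the flat top of the dark steel hub (38 mm diameter, 24 mm above the disc's top face), on the disc's axis: 72 mm above the bench while the disc is up, 62 mm when home. Going home takes about 4 N on the hub at first and 10 N at the bottom; more only presses on the shaft's end. Released, the disc springs back up
- sanding_block: Bystander: cork sanding block wrapped in sandpaper, 65 x 113 x 33 mm, long along its y; origin centre of its underside
- wood_block: Bystander: pale wood offcut 38 x 120 x 38 mm, long along its y; origin centre of its underside
- bit_rack: Bystander: black rack of driver bits 34 x 90 x 36 mm, long along its y; origin centre of its underside
- hex_key: Bystander: grey hex key 40 x 95 x 8 mm, long along its y; origin centre of its underside

How it is judged:
By the outcome, as a careful person would: the job done as asked, in the order asked, and still so for the second after the job is handed in, while the arm keeps its last pose, push and grip.
It also fails if it takes over 42 s, if anything falls off the work surface, if the arm or the gripper's body presses on something with over 40 N, if the wrist force passes 120 N, or if a joint passes its speed limit or range.

## Working session

There is one attempt and no reset: what is moved stays moved. The work goes in short steps, Python scripts to look and compute and a tool call to move; the robot and the scene stay as the last step left them, time stands still between calls to the robot, and variables do not carry over. Pictures are saved under pics/ and viewed, at most 10 in all, crops included, and the job is handed in when it is done.

Besides the shell and the picture viewer there is one more tool, called after "Emit:" as name([rows], argument=value, ...), one row to a line, values as JSON. step_arm: Moves the arm, as the interface text tells. Its arguments: {"type":"object","properties":{"increments":{"type":"array"}},"required":["increments"]}

```bash
mkdir -p pics; python3 - <<'E'
from bench import env
import cv2
o=env.get_obs(); print(o['clock'],o['tcp_pos'],o['tool_rot'],o['finger_gap'])
for c in("scene","top"):
    p,d=env.capture(c); cv2.imwrite(f"pics/{c}1.png",p[:,:,::-1])
    k=env.get_calibration(c); print(c,k)
    for q in("notch","key_top","lug_top","hub_top","arbor_base","disc","sanding_block","wood_block","bit_rack","hex_key"):
        r=env.place_of(c,q); print(q,[(x['position'],x['conf']) for x in r[:2]])
print(env.get_obs()['clock'])
E
```

```text
0.0 [192.82243325 594.15065871 226.82641926] [-1.79931404e+02  5.06642544e-03  1.62021150e+02] 1.0002706279821938
scene {'K': array([[519.50875422,   0.        , 325.07145306],
       [  0.        , 519.50875422, 194.86856298],
       [  0.        ,   0.        ,   1.        ]]), 'position': array([-297.20705368, -498.92287012,  862.74213462]), 'rotation': array([ 50.43970107,  -0.79281474, -56.18546031])}
notch [([509.6, -71.4, 47.6], 0.88), ([456.3, -26.3, 71.5], 0.25)]
key_top [([426.6, 16.5, 31.0], 0.69)]
lug_top [([457.0, -27.3, 71.9], 0.58)]
hub_top [([504.2, -5.2, 72.5], 0.73)]
arbor_base [([503.7, -5.9, 0.7], 0.6), ([506.0, -4.3, 71.0], 0.36)]
disc [([506.3, -8.1, 34.6], 0.6)]
sanding_block [([551.1, 325.2, -0.0], 0.76)]
wood_block [([443.0, 208.0, 0.2], 0.55)]
bit_rack [([540.8, 181.9, -0.1], 0.97)]
hex_key [([429.7, -268.9, 0.3], 0.45)]
top {'K': array([[487.89617051,   0.        , 316.555068  ],
       [  0.        , 487.89617051, 198.48622827],
       [  0.        ,   0.        ,   1.        ]]), 'position': array([ 430.36551864,   17.09837627, 1257.58390988]), 'rotation': array([ 3.65920370e+00,  2.63491530e-02, -9.04854459e+01])}
notch [([507.0, -68.7, 49.4], 0.68)]
key_top [([429.1, 17.4, 33.2], 0.64)]
lug_top [([457.9, -26.6, 68.2], 0.63)]
hub_top [([506.9, -12.0, 71.8], 0.91)]
arbor_base [([506.1, -68.4, 52.5], 0.48)]
disc [([504.9, -6.3, 34.6], 0.57), ([547.9, 186.9, -0.4], 0.38)]
sanding_block [([549.7, 324.0, -3.1], 0.95), ([508.6, -10.1, 70.4], 0.66)]
wood_block [([442.1, 209.4, -1.8], 0.67)]
bit_rack [([545.9, 187.4, -1.0], 0.95)]
hex_key [([433.7, -271.0, 2.1], 0.55)]
1.1
```

View images.

View pics/scene1.png

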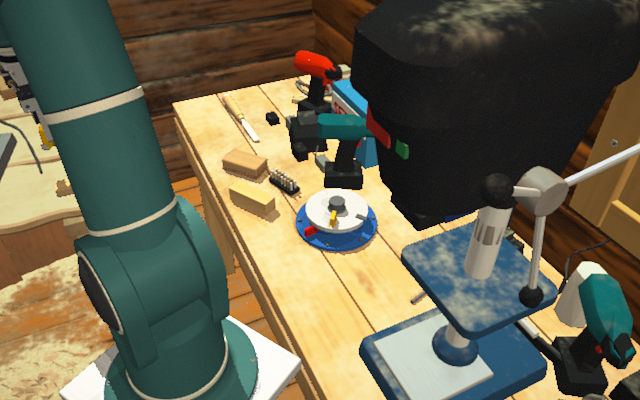

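View pics/top1.png

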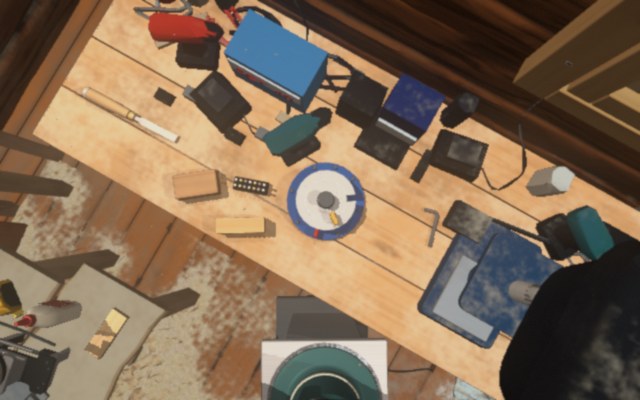

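```bash
cat > h.py <<'E'
import numpy as np, cv2
from scipy.spatial.transform import Rotation as R
from bench import env
def tool():
    o=env.get_obs(); return np.array(o['tcp_pos']),R.from_euler('xyz',o['tool_rot'],degrees=True)
def intool(d): return tool()[1].inv().apply(d)
def cam(name):
    k=env.get_calibration(name); return k['K'],np.array(k['position']),R.from_euler('xyz',k['rotation'],degrees=True)
def cloud(name,d):
    K,p,r=cam(name); v,u=np.mgrid[:400,:640]
    P=np.stack([(u-K[0,2])/K[0,0]*d,-(v-K[1,2])/K[1,1]*d,-d],-1)
    return r.apply(P.reshape(-1,3)).reshape(400,640,3)+p
E
python3 - <<'E'
from h import *
np.set_printoptions(precision=2,suppress=True)
p,d=env.capture("top"); P=cloud("top",d); 
# height map, 50 mm cells
ok=d>0
print("y cols",list(range(650,-450,-50)))
for x in range(750,250,-50):
    print(x,[int(np.percentile(P[...,2][m],98)) if (m:=ok&(abs(P[...,0]-x)<25)&(abs(P[...,1]-y)<25)).any() else None for y in range(650,-450,-50)])
m=ok&(np.hypot(P[...,0]-505,P[...,1]+7)<90)
s=m&(abs(P[...,2]-72)<8)&(np.hypot(P[...,0]-505,P[...,1]+7)<25); print("hub",np.median(P[s],0),P[s].mean(0))
s=m&(abs(P[...,2]-48)<4); a=P[s]; print("disc top",a.mean(0),a.min(0),a.max(0))
print({k:v for k,v in env.get_calibration("wrist").items()})
print(intool([505-193,-7-594,0]))
E
```

```text
y cols [650, 600, 550, 500, 450, 400, 350, 300, 250, 200, 150, 100, 50, 0, -50, -100, -150, -200, -250, -300, -350, -400]
750 [5, 31, 33, 27, 8, 33, 46, 80, 82, 63, 127, 172, 173, 110, 160, 161, 190, 191, 191, 161, 162, None]
700 [4, 5, 4, 18, 16, 13, 4, 48, 72, 43, 32, 141, 200, 198, 159, 160, 190, 191, 191, 161, 162, 4]
650 [5, 5, 5, 5, 4, 10, 4, 4, 44, 44, 198, 209, 209, 196, 4, 52, 107, 190, 189, 79, 82, 78]
600 [3, 5, 4, 4, 4, 5, 31, 35, 13, 4, 125, 205, 198, 49, 13, 44, 51, 52, 36, 79, 81, 80]
550 [-758, -49, 3, 4, 5, 32, 37, 37, 34, 38, 36, 14, 51, 52, 52, 13, 4, 5, 22, 4, 49, 49]
500 [-754, -753, -760, -49, 4, 4, 35, 33, 5, 5, 7, 13, 53, 75, 52, 48, 4, 5, 8, 21, 51, 46]
450 [-751, -750, -753, -754, None, 3, 5, 5, 42, 42, 41, 11, 51, 70, 70, 12, 4, 4, 4, 51, 52, 52]
400 [-755, -750, -750, -751, -754, -754, None, 4, 4, 5, 4, 5, 12, 31, 14, 4, 4, 4, 8, 24, 673, 650]
350 [80, 81, 83, -749, -749, -753, -756, -763, None, 4, 4, 5, 4, 4, 4, 4, 4, 4, 4, 672, 687, 258]
300 [82, 84, 83, 83, 82, -749, -748, -752, -755, None, 0, 4, 4, 4, 4, 4, 5, 4, 248, 688, 691, 367]
hub [504.75  -5.77  71.96] [504.67  -4.9   71.84]
disc top [505.35  -3.14  47.81] [431.75 -78.39  44.  ] [578.84  68.27  51.99]
{'K': array([[309.71,   0.  , 323.17],
       [  0.  , 309.71, 196.6 ],
       [  0.  ,   0.  ,   1.  ]]), 'tool_from_camera': array([[   0.  ,    0.97,    0.26,   74.7 ],
       [   1.  ,   -0.  ,   -0.  ,    0.83],
       [  -0.  ,    0.26,   -0.97, -157.39],
       [   0.  ,    0.  ,    0.  ,    1.  ]])}
[-482.26 -475.36    0.08]
```

```bash
python3 - <<'E'
from h import *
for c in("top","scene"):
    p,d=env.capture(c); P=cloud(c,d)
    for y in range(-20,180,20):
        m=(d>0)&(abs(P[...,1]-y)<10)&(P[...,2]>100)&(P[...,2]<260)&(P[...,0]>400)&(P[...,0]<800)
        if m.sum()>5: a=P[m]; print(c,y,[(round(np.percentile(a[:,i],1)),round(np.percentile(a[:,i],99))) for i in(0,2)])
E
```

```text
top -20 [(669, 699), (175, 193)]
top 0 [(659, 800), (118, 198)]
top 20 [(638, 799), (104, 200)]
top 40 [(625, 799), (104, 209)]
top 60 [(615, 798), (107, 209)]
top 80 [(605, 799), (112, 209)]
top 100 [(598, 799), (106, 209)]
top 120 [(600, 799), (104, 209)]
top 140 [(626, 799), (103, 197)]
top 160 [(783, 800), (105, 173)]
scene 0 [(653, 671), (161, 186)]
scene 20 [(631, 671), (126, 202)]
scene 40 [(621, 742), (102, 209)]
scene 60 [(612, 750), (101, 209)]
scene 80 [(602, 787), (103, 208)]
scene 100 [(597, 798), (145, 208)]
scene 120 [(600, 797), (134, 206)]
scene 140 [(778, 798), (121, 171)]
scene 160 [(788, 800), (108, 170)]
```

Emit:
step_arm([
  [[0,0,0,-0.0256,-0.0294,0,0],[0,0,0,-0.0256,-0.0294,0,0],[0,0,0,-0.0256,-0.0294,0,0],[0,0,0,-0.0256,-0.0294,0,0],[0,0,0,-0.0256,-0.0294,0,0],[0,0,0,-0.0256,-0.0294,0,0],[0,0,0,-0.0256,-0.0294,0,0],[0,0,0,-0.0256,-0.0294,0,0],[0,0,0,-0.0256,-0.0294,0,0],[0,0,0,-0.0256,-0.0294,0,0],[0,0,0,-0.0256,-0.0294,0,0],[0,0,0,-0.0256,-0.0294,0,0]],
])

```text
clock: 2.75
tcp_pos: [376.6, 162.9, 227.7]
tool_rot: [180.0, 0.0, 162.0]
wrist_force: [0.9, 0.1, -0.2]
finger_gap: 0.003
grasp_force: 0.0
```

Emit:
step_arm([
  [[0,0,0,-0.0256,-0.0294,0,0],[0,0,0,-0.0256,-0.0294,0,0],[0,0,0,-0.0256,-0.0294,0,0],[0,0,0,-0.0256,-0.0294,0,0],[0,0,0,-0.0256,-0.0294,0,0],[0,0,0,-0.0256,-0.0294,0,0],[0,0,9.8,0,0,0,0],[0,0,9.8,0,0,0,0],[0,0,9.8,0,0,0,0],[0,0,9.8,0,0,0,0],[0,0,9.8,0,0,0,0],[0,0,0,0,0,0,0]],
])

```text
clock: 4.25
tcp_pos: [467.9, -51.0, 227.6]
tool_rot: [180.0, 0.0, 113.1]
wrist_force: [-1.2, 0.3, -0.2]
finger_gap: 0.003
grasp_force: 0.0
```

```bash
cat >> h.py <<'E'
def wproj(W,tp,tr):
    k=env.get_calibration("wrist"); T=np.array(k['tool_from_camera']); K=k['K']
    q=(tr.inv().apply(W-tp)-T[:3,3])@T[:3,:3]; q=q*[1,-1,-1]
    rr=np.hypot(q[:,0],q[:,1]); f=np.arctan2(rr,q[:,2])/np.maximum(rr,1e-9)
    return np.stack([K[0,0]*q[:,0]*f+K[0,2],K[1,1]*q[:,1]*f+K[1,2]],1)
def bird(img,tp,tr,z,c,half=110,s=0.5):
    # rows: x decreasing downward, cols: y decreasing rightward
    n=int(2*half/s)+1; a=half-np.arange(n)*s
    X,Y=np.meshgrid(c[0]+a,c[1]+a,indexing='ij'); W=np.stack([X,Y,np.full_like(X,z)],-1).reshape(-1,3)
    uv=wproj(W,tp,tr).reshape(n,n,2).astype(np.float32)
    return cv2.remap(img,uv[...,0],uv[...,1],cv2.INTER_LINEAR)
E
cat > look.py <<'E'
from h import *
import sys
tp,tr=tool(); p,d=env.capture("wrist"); n=sys.argv[1]; c=(505,-5.5)
for q in("notch","key_top","lug_top","hub_top"): print(q,[(x['position'],x['conf']) for x in env.place_of("wrist",q)[:2]])
np.savez(f"pics/{n}.npz",p=p,d=d,tp=tp,tr=tr.as_quat())
im=p[:,:,::-1]
b=[bird(im,tp,tr,z,c,half=100,s=0.52) for z in(48,72)]
cv2.imwrite(f"pics/{n}.png",np.hstack(b)); print(b[0].shape,env.get_obs()['clock'])
E
python3 look.py w1
```

```text
notch [([509.2, -68.5, 47.2], 0.6)]
key_top [([426.7, 17.4, 29.5], 0.75), ([509.6, -67.0, 49.4], 0.51)]
lug_top [([453.6, -22.7, 69.1], 0.85)]
hub_top [([504.0, -3.1, 73.4], 0.96)]
(385, 385, 3) 4.5
```

View pics/w1.png

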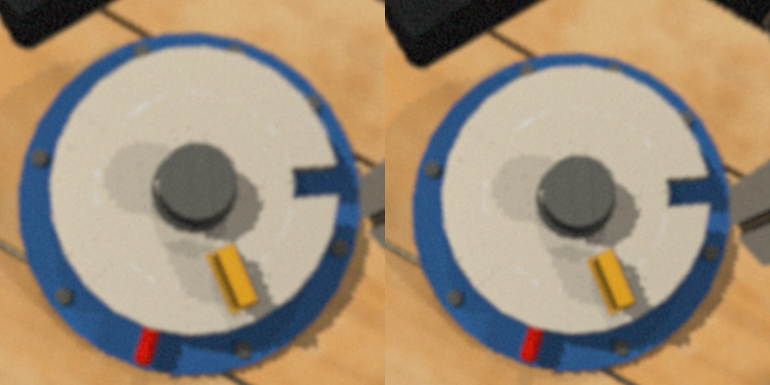

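Emit:
step_arm([
  [[0,0,2.1,0.003,-0.0007,0,0],[0,0,0,0,0,0.0384,0],[0,0,0,0,0,0.0384,0],[0,0,0,0,0,0.0384,0],[0,0,0,0,0,0.0254,0],[0,0,0,0,0,0.012,0],[0,0,0,0,0,0,0]],
])

```text
clock: 5.38
tcp_pos: [466.0, -48.8, 74.8]
tool_rot: [-180.0, -0.0, 110.9]
wrist_force: [0.3, 0.4, 1.1]
finger_gap: 0.005
grasp_force: 0.0
```

Emit:
step_arm([
  [[0,0,0,0.006,0,0,0],[0,0,0,0.004,0,0,0],[0,0,0,0.0025,0,0,0],[0,0,0,0,0,0,0]],
])

```text
clock: 5.88
tcp_pos: [461.9, -36.8, 75.2]
tool_rot: [179.9, 0.0, 110.9]
wrist_force: [1.4, -1.4, 1.0]
finger_gap: 0.003
grasp_force: 0.8
```

Emit:
step_arm([
  [[0,0,5,0.0046,-0.001,0,0],[0,0,5,0.0046,-0.001,0,0],[0,0,5,0.0046,-0.001,0,0],[0,0,5,0.0046,-0.001,0,0],[0,0,0,0,0,0,0]],
])

```text
clock: 6.5
tcp_pos: [453.6, -19.9, 75.0]
tool_rot: [180.0, 0.0, 91.0]
wrist_force: [0.9, -1.0, 0.8]
finger_gap: 0.005
grasp_force: 0.5
```

Emit:
step_arm([
  [[0,0,5,0.0046,-0.001,0,0],[0,0,5,0.0046,-0.001,0,0],[0,0,5,0.0046,-0.001,0,0],[0,0,5,0.0046,-0.001,0,0],[0,0,5,0.0046,-0.001,0,0],[0,0,5,0.0046,-0.001,0,0],[0,0,5,0.0046,-0.001,0,0],[0,0,5,0.0046,-0.001,0,0],[0,0,5,0.0046,-0.001,0,0],[0,0,5,0.0046,-0.001,0,0],[0,0,5,0.0046,-0.001,0,0]],
])

```text
clock: 7.88
tcp_pos: [463.3, 28.4, 74.7]
tool_rot: [-180.0, 0.1, 35.9]
wrist_force: [-2.1, -3.6, 1.1]
finger_gap: 0.003
grasp_force: 1.6
```

```bash
python3 look.py w2; python3 -c "
from h import *
tp,tr=tool(); print(tp,tr.inv().apply(np.array([505.5,-5.5,0])-tp),env.get_obs()['wrist_force'])"
```

```text
notch []
key_top [([426.8, 16.5, 28.8], 0.73)]
lug_top [([473.7, 40.5, 69.9], 0.93)]
hub_top [([504.9, -6.9, 74.2], 0.86), ([444.8, 210.7, -1.3], 0.44)]
(385, 385, 3) 8.125
[463.42657075  28.70050468  74.76606724] [13.87073236 52.45101989 74.74159536] [-0.20500385  0.86560219  0.07333042]
```

View pics/w2.png

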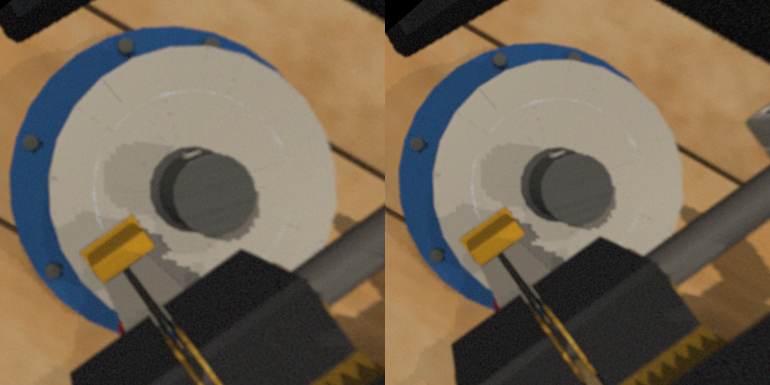

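Emit:
step_arm([
  [[0,0,5,0.0046,-0.001,0,0],[0,0,5,0.0046,-0.001,0,0],[0,0,5,0.0046,-0.001,0,0],[0,0,5,0.0046,-0.001,0,0],[0,0,5,0.0046,-0.001,0,0],[0,0,5,0.0046,-0.001,0,0],[0,0,0,0,0,0,0]],
])

```text
clock: 9.0
tcp_pos: [486.2, 44.9, 74.7]
tool_rot: [180.0, 0.0, 6.0]
wrist_force: [0.1, -0.7, -0.5]
finger_gap: 0.008
grasp_force: 0.0
```

Emit:
step_arm([
  [[0,0,0,-0.004,0,0,0],[0,0,0,-0.01,0,0,0],[0,0,0,0,0,-0.03,0],[0,0,0,0,0,-0.04,0],[0,0,0,0,0.02,-0.04,0],[0,0,0,0,0.04,-0.03,0],[0,0,0,0,0.04,0,0],[0,0,0,0,0,0,0]],
])

```text
clock: 10.0
tcp_pos: [482.0, -58.5, 215.2]
tool_rot: [-179.9, -0.1, 5.7]
wrist_force: [-0.1, 0.4, -0.4]
finger_gap: 0.003
grasp_force: 0.0
```

```bash
python3 look.py w3
```

```text
notch [([444.7, 13.2, 48.1], 0.74)]
key_top [([430.9, 18.2, 28.7], 0.79)]
lug_top [([497.9, 48.1, 69.1], 0.93)]
hub_top [([506.4, -6.0, 70.7], 0.66)]
(385, 385, 3) 10.25
```

View pics/w3.png

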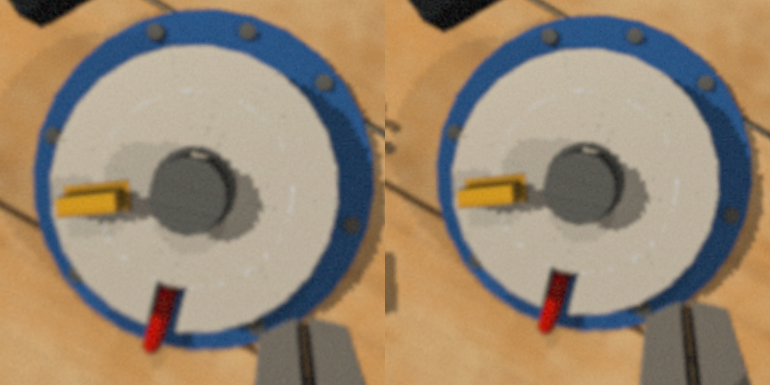

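```bash
cat > ang.py <<'E'
from h import *
import sys
D=np.load(f"pics/{sys.argv[1]}.npz"); zs=float(sys.argv[2]) if len(sys.argv)>2 else 48
im=D['p']; tp=D['tp']; tr=R.from_quat(D['tr']); s=.25
def B(z): return bird(im,tp,tr,z,(505.5,-5.5),half=110,s=s).astype(int)
def circ(mask,lo,hi):
    # per-ray outermost mask pixel, robust circle fit
    c=np.array([440.,440.])
    th=np.radians(np.arange(0,360,1.)); rr=np.arange(lo,hi,.25)/s
    for _ in range(3):
        X=c[0]-np.outer(np.cos(th),rr); Y=c[1]-np.outer(np.sin(th),rr)
        M=mask[np.clip(X,0,880).astype(int),np.clip(Y,0,880).astype(int)]
        i=M.shape[1]-1-M[:,::-1].argmax(1); ok=M.any(1)&(i<M.shape[1]-2)
        P=np.stack([X[range(360),i],Y[range(360),i]],1)
        for _ in range(6):
            A=np.c_[2*P[ok],np.ones(ok.sum())]; q=np.linalg.lstsq(A,(P[ok]**2).sum(1),rcond=None)[0]
            r=np.sqrt(q[2]+q[0]**2+q[1]**2); e=np.hypot(*(P-q[:2]).T)-r; ok=ok&(abs(e)<max(2*np.median(abs(e[ok])),2))
        c=q[:2]
    return c,r*s,ok.sum()
def W(c): return 505.5+110-c[0]*s,-5.5+110-c[1]*s
b=B(zs); r_,g,bl=b[...,0],b[...,1],b[...,2]
alum=(b.min(-1)>85)&(b.max(-1)-b.min(-1)<60)
c,rd,n=circ(alum,60,85); print("disc",W(c),rd,n)
b3=B(zs-15); red=(b3[...,0]>90)&(b3[...,1]<60)&(b3[...,2]<60)
def sample(m,c,r,a): 
    return m[np.round(c[0]-r/s*np.cos(a)).astype(int),np.round(c[1]-r/s*np.sin(a)).astype(int)]
a=np.radians(np.arange(130,200,.1))
for r in range(54,72,3):
    m=~sample(alum,c,r,a); i=np.flatnonzero(m); 
    if len(i): print("notch",r,np.degrees(a[i[0]]).round(1),np.degrees(a[i[-1]]).round(1),"mid",np.degrees((a[i[0]]+a[i[-1]])/2).round(2),"w",round(r*(a[i[-1]]-a[i[0]]),1))
ck=c
for r in range(60,96,5):
    m=sample(red,ck,r,a); i=np.flatnonzero(m)
    if len(i): print("key",r,"mid",np.degrees((a[i[0]]+a[i[-1]])/2).round(2),"w",round(r*(a[i[-1]]-a[i[0]]),1))
E
python3 ang.py w3
```

```text
disc (np.float64(504.7508809980079), np.float64(-3.0637344039354986)) 78.92204709712725 137
notch 54 161.8 176.8 mid 169.3 w 14.1
notch 57 162.0 176.2 mid 169.1 w 14.1
notch 60 162.4 175.5 mid 168.95 w 13.7
notch 63 162.6 175.0 mid 168.8 w 13.6
notch 66 162.7 174.6 mid 168.65 w 13.7
notch 69 162.8 174.4 mid 168.6 w 14.0
key 60 mid 165.7 w 4.2
key 65 mid 165.8 w 4.5
key 70 mid 165.25 w 7.5
key 75 mid 165.8 w 8.9
key 80 mid 165.7 w 8.7
key 85 mid 165.75 w 9.0
key 90 mid 165.45 w 5.8
```

```bash
python3 - <<'E'
from h import *
D=np.load("pics/w3.npz"); b=bird(D['p'],D['tp'],R.from_quat(D['tr']),48,(505.5,-5.5),half=110,s=.25)
for rc in [(250,300),(600,500),(440,600),(480,820),(250,720),(860,300),(350,100)]: print(rc,b[rc])
E
sed -i 's/b.max(-1)-b.min(-1)<60)/b[...,0]-b[...,2]<int(sys.argv[3]))\&(b[...,0]-b[...,2]>-10)/' ang.py
for t in 35 50; do python3 ang.py w3 48 $t|grep -v "key\|notch 6[069]"; done;  python3 ang.py w3 48 45|grep key
```

```text
(250, 300) [194 182 162]
(600, 500) [187 176 156]
(440, 600) [187 174 156]
(480, 820) [124  96  63]
(250, 720) [ 37  72 110]
(860, 300) [203 156 103]
(350, 100) [187 141  89]
disc (np.float64(503.6601093545969), np.float64(-3.8625763137828812)) 78.16455822798325 103
notch 54 160.6 175.7 mid 168.15 w 14.2
notch 57 160.9 175.2 mid 168.05 w 14.2
notch 63 161.6 174.3 mid 167.95 w 14.0
disc (np.float64(503.564955099057), np.float64(-3.6464176476181507)) 78.23468020262206 104
notch 54 160.8 175.9 mid 168.35 w 14.2
notch 57 161.1 175.4 mid 168.25 w 14.2
notch 63 161.8 174.3 mid 168.05 w 13.7
key 60 mid 164.4 w 4.6
key 65 mid 164.65 w 3.7
key 70 mid 164.75 w 8.2
key 75 mid 164.8 w 8.6
key 80 mid 164.8 w 8.4
key 85 mid 164.9 w 8.6
key 90 mid 164.6 w 3.5
```

```bash
python3 - <<'E'
s=open('ang.py').read()
s=s.replace("i=M.shape[1]-1-M[:,::-1].argmax(1); ok=M.any(1)&(i<M.shape[1]-2)","i=(~M).argmax(1); ok=(~M).any(1)&(i>8)")
s=s.replace("circ(alum,60,85)","circ(alum,67,85)")
open('ang.py','w').write(s)
E
python3 ang.py w3 48 50; python3 ang.py w1 48 50 | head -1
```

```text
disc (np.float64(506.69116011117416), np.float64(-6.590509630409656)) 75.13590482354992 283
notch 54 158.9 173.6 mid 166.25 w 13.9
notch 57 159.0 173.2 mid 166.1 w 14.1
notch 60 159.3 172.8 mid 166.05 w 14.1
notch 63 159.9 172.5 mid 166.2 w 13.9
notch 66 160.1 172.1 mid 166.1 w 13.8
notch 69 160.4 172.1 mid 166.25 w 14.1
key 65 mid 163.1 w 4.3
key 70 mid 163.35 w 4.8
key 75 mid 163.65 w 8.5
key 80 mid 163.65 w 8.8
key 85 mid 163.6 w 8.6
key 90 mid 163.8 w 7.9
disc (np.float64(503.8336434143956), np.float64(-5.961254404920837)) 75.18258928849565 248
```

Emit:
step_arm([
  [[0,0,0,0,-0.04,0,0],[0,0,0,0,-0.04,0.03,0],[0,0,0,0,-0.02,0.04,0],[0,0,0,0,0,0.04,0],[0,0,0,0,0,0.03,0],[0,0,0,0.006,0,0,0],[0,0,0,0.005,0,0,0],[0,0,0,0.003,0,0,0],[0,0,0.9,0.0008,-0.0002,0,0],[0,0,0.9,0.0008,-0.0002,0,0],[0,0,0.9,0.0008,-0.0002,0,0],[0,0,0,0,0,0,0]],
])

```text
clock: 11.75
tcp_pos: [488.7, 45.8, 74.9]
tool_rot: [180.0, 0.0, 3.2]
wrist_force: [-2.8, 0.5, 1.9]
finger_gap: 0.005
grasp_force: 1.5
```

Emit:
step_arm([
  [[0,0,0,-0.004,0,0,0],[0,0,0,-0.01,0,0,0],[0,0,0,0,0,-0.03,0],[0,0,0,0,0,-0.04,0],[0,0,0,0,0.02,-0.04,0],[0,0,0,0,0.04,-0.03,0],[0,0,0,0,0.04,0,0],[0,0,0,0,0,0,0]],
])

```text
clock: 12.75
tcp_pos: [479.7, -57.2, 215.1]
tool_rot: [-180.0, -0.1, 3.0]
wrist_force: [0.2, 0.8, -0.2]
finger_gap: 0.003
grasp_force: 0.0
```

```bash
python3 look.py w4; python3 ang.py w4 48 50
```

```text
notch [([442.2, 12.2, 46.9], 0.93)]
key_top [([428.0, 17.9, 30.3], 0.67)]
lug_top [([499.7, 46.8, 72.1], 0.85)]
hub_top [([509.0, -6.8, 72.9], 0.77)]
(385, 385, 3) 13.0
disc (np.float64(506.7372788447958), np.float64(-6.9910181892436185)) 75.1451740572604 286
notch 54 156.5 171.3 mid 163.9 w 13.9
notch 57 156.8 170.7 mid 163.75 w 13.8
notch 60 157.4 170.5 mid 163.95 w 13.7
notch 63 157.5 170.0 mid 163.75 w 13.7
notch 66 157.9 169.8 mid 163.85 w 13.7
notch 69 158.3 169.4 mid 163.85 w 13.4
key 65 mid 162.9 w 4.1
key 70 mid 162.45 w 4.5
key 75 mid 163.35 w 8.5
key 80 mid 163.35 w 8.8
key 85 mid 163.35 w 8.8
key 90 mid 163.45 w 8.3
```

Emit:
step_arm([
  [[0,0,0,0.0142,-0.0248,0,0],[0,0,0,0.0142,-0.0248,0,0],[0,0,0,0,0,0.035,0],[0,0,0,0,0,0.035,0],[0,0,0,0,0,0.03,0],[0,0,0,0,0,0.012,0],[0,0,0,0,0,0.004,0],[0,0,0,0,0,0,0]],
])

```text
clock: 14.0
tcp_pos: [506.3, -3.5, 99.5]
tool_rot: [180.0, -0.0, 3.2]
wrist_force: [-0.1, -0.1, 0.1]
finger_gap: 0.004
grasp_force: 0.0
```

Emit:
step_arm([
  [[0,0,0,0,0,0.002,0],[0,0,0,0,0,0.002,0],[0,0,0,0,0,0.002,0],[0,0,0,0,0,0.002,0],[0,0,0,0,0,0,0]],
])

```text
clock: 14.62
tcp_pos: [506.1, -3.6, 91.0]
tool_rot: [-180.0, -0.0, 3.2]
wrist_force: [-0.4, 1.0, 3.7]
finger_gap: 0.007
grasp_force: 1.9
```

Emit:
step_arm([
  [[0,0,0,0,0,0.001,0],[0,0,0,0,0,0.001,0],[0,0,0,0,0,0.001,0],[0,0,0,0,0,0.001,0],[0,0,0,0,0,0,0]],
])

```text
clock: 15.25
tcp_pos: [506.2, -3.6, 87.2]
tool_rot: [-180.0, -0.0, 3.2]
wrist_force: [-1.7, 0.5, 8.2]
finger_gap: 0.008
grasp_force: 4.0
```

Emit:
step_arm([
  [[0,0,0,0,0,0.001,0],[0,0,0,0,0,0.001,0],[0,0,0,0,0,0.001,0],[0,0,0,0,0,0,0]],
])

```text
clock: 15.75
tcp_pos: [506.2, -3.6, 84.3]
tool_rot: [-180.0, -0.0, 3.2]
wrist_force: [-2.6, 1.4, 11.7]
finger_gap: 0.001
grasp_force: 5.6
```

Emit:
step_arm([
  [[0,0,0,0,0,0.0007,0],[0,0,0,0,0,0,0],[0,0,0,0,0,0,0]],
])

```text
clock: 16.12
tcp_pos: [506.2, -3.6, 84.1]
tool_rot: [-179.9, -0.0, 3.2]
wrist_force: [-8.2, 2.8, 27.8]
finger_gap: 0.006
grasp_force: 13.7
```

```bash
python3 - <<'E'
from h import *
tp,tr=tool(); p,d=env.capture("top"); P=cloud("top",d); rr=np.hypot(P[...,0]-505.5,P[...,1]+6)
s=(d>0)&(rr>40)&(rr<72)&(P[...,2]<47)&(P[...,2]>30); print("disc top z",np.median(P[s][:,2]),s.sum())
p2,_=env.capture("scene"); a=cv2.resize(p2[170:270,270:400],None,fx=3,fy=3,interpolation=2); b=cv2.resize(p[140:260,265:385],(300,300),interpolation=2)
cv2.imwrite("pics/f.png",np.hstack([a,b])[:,:,::-1])
o=env.get_obs(); print(o['wrist_force'],o['tcp_pos'],o['clock'])
E
```

```text
disc top z nan 0
[-7.1726257   2.97438941 27.77313647] [506.24450021  -3.61191351  84.09287856] 16.225
  return _methods._mean(a, axis=axis, dtype=dtype,
  ret = ret.dtype.type(ret / rcount)
```

View pics/f.png

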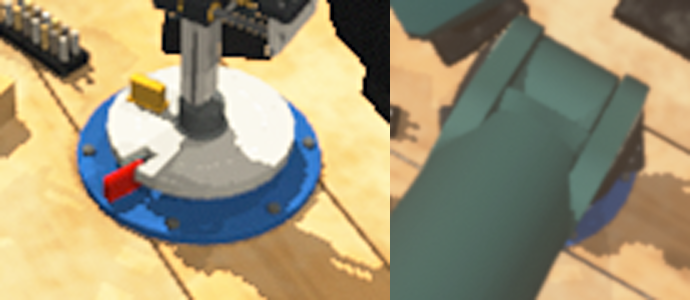

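The scene crop shows the red key standing in the notch, at about (130,178), and the fingers on the hub. The fingertips stopped hard at 62 mm with 28 N on the hub, so the disc is home.

```bash
python3 -c "
from bench import env
print(env.job_done())"
```

```text
the job is handed in; nothing more can be done
None
```

The disc was pushed round by its lug until the notch stood over the key, then pressed down to its hard stop at 62 mm (hub top), and the job was handed in at about 16 s with the hub still held down at about 28 N.

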